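# Key the stop plate onto its jig

## Task

The round aluminium plate on the frame jig is not keyed in yet. Push its upright rib round with a fingertip until the notch in the plate's rim stands over the steel pin of the jig, then press down on the plate's hub until the plate sits fully home, and take the hand away. Never lift or tip the plate off its spindle, and leave the other things on the bench where they are.

Things in the scene. Friction and masses are not known exactly. Their poses are not given: they have to be found in the camera images.
- jig: fixed grey jig base: square foot 160 x 160 mm, 20 mm high, and on it a round pedestal 120 mm in diameter whose flat top, the seat, is 45 mm above the bench. An ear 24 mm wide, level with the seat, sticks out of the pedestal to 76 mm from the axis towards the jig's +x and carries the pin. Origin: on the bench under the pedestal's axis; z up
- collar (a joint): slide of the dark steel collar (76 mm in diameter) in the pedestal, in m: 0 = it stands 9 mm proud of the seat, carrying the plate level; 0.009 = flush with the seat, where it stops. It slides down stiffly (about 8 N) and stays where it is left
- pin (a point): tip of the fixed upright locating pin, 57 mm from the jig's axis along the jig's +x. The pin is 8 mm in diameter, 8 mm high above the seat, its top 3 mm conical; this point is 53 mm above the bench. Seen from above, only its outer half shows beyond the plate's rim until the notch is over it.
- plate: loose round aluminium plate (about 0.35 kg), 116 mm in diameter, 9 mm thick, on six 1 mm pads, centred (0.9 mm play) on the jig's 12 mm spindle in a blind hole of its underside. Origin: centre of the underside (of the pads); top face 10 mm above it; z up; +x to the notch, -x to the rib. At first the origin is 54 mm above the bench, the rim 2 mm clear of the pin; it turns freely either way and stops when not pushed. Fully home: 45 mm above the bench
- notch (a point): the plate's rim notch: a slot 14 mm wide through the full thickness, from the rim 12 mm inwards. This point is on its centre line, 57 mm from the plate's axis, level with the plate's top face. The plate goes home only with this over the pin (about 3 degrees either way); elsewhere the pin stops it.
- rib (a point): middle of the top edge of the upright radial rib cast on the plate opposite the notch: 8 mm thick, 28 mm long radially (26 to 54 mm from the plate's axis), standing 26 mm above the plate's top face; this point is 40 mm from the axis. To be pushed sideways, round the axis
- hub (a point): centre of the flat top of the plate's hub, 30 mm in diameter, 16 mm above the plate's top face, on the plate's axis. Press here, straight down, with about 10 to 20 N, until it stops.
- thumb_nut: brass thumb nut, 20 mm wide, 18 mm high, standing on a corner of the jig's foot (top of the foot is 20 mm above the bench); bystander. Origin: centre of its underside
- screwdriver: screwdriver lying on the bench beside the jig; bystander
- offcut: wood offcut, 120 x 45 x 22 mm, lying on the bench beside the jig; bystander. Origin: centre of its underside
- screw_jar: glass jar with steel cap, 56 mm wide, 65 mm high; bystander. Origin: centre of its underside
- glue: white glue bottle with red cap, 60 mm wide, 170 mm high; bystander. Origin: centre of its underside
- wrench: steel wrench lying on the bench; bystander
- tape: yellow tape measure, 65 x 38 x 60 mm; bystander. Origin: centre of its underside
Things that resemble listed ones, but are neither listed nor needed, are in the scene too. Leave any yellow look-alike of the plate alone.

How it is judged:
By the outcome, as a careful person would: the job done as asked, in the order asked, and still so for the second after the job is handed in, with the robot touching nothing.
It also fails if it takes over 45 s, if anything falls off the work surface, if the arm or the gripper's body presses on something with over 40 N, if the wrist force passes 120 N, or if a joint passes its speed limit or range.

## Robot

A 7-joint arm with a two-finger parallel gripper is mounted at the origin on the work surface. World frame = base frame: x ahead of the robot, y to its left, z up, the work surface at z = 0. Lengths are in m, angles in degrees, forces in N, time in s.
With the tool pointing down it reaches from about 0.35 to 0.9 m from the base axis. Payload 8.1 kg.
Tool frame: the origin (TCP) lies on the centre line of the jaws, within the pads' length; the fingertips stand 19 mm ahead of it and the grasp point (between the pads) is the TCP; z points along the fingers, y is the direction in which the jaws open and shut (so a half turn about z gives the same grasp; the last joint's range is limited). The gripper opens to 85 mm and grips with 20 to 120 N. Pads are 22 mm wide; open, the fingers measure 114 mm over their backs; the gripper's body (76 mm by 85 mm) begins 54 mm behind the grasp point. The pads swing forward as they close: fully open they stand 13 mm farther back than shut.
Start: joints at [64.481, 24.895, 1.432, 90.138, -0.665, 64.973, -4.303], TCP at [0.21, -0.589, 0.214] pointing down, gripper open.
Joint ranges: [-149.89, 149.89], [-25.12, 119.58], [-72.63, 75.52], [4.76, 147.25], [-75.54, 255.54], [6.69, 114.76], [-157.13, 157.13]. Speed limits (degrees/s): [127.2, 127.2, 172.46, 172.46, 180, 180, 180].

## Interface

Orientations are given as [roll, pitch, yaw] about the fixed x, y, z axes, in that order (R = Rz(yaw) Ry(pitch) Rx(roll)).
In Python, from cell import readout, optics, hand_in gives the robot as it stands. The module is installed in compiled form; this text tells all that it offers.
- The arm moves only by the tool carry_out, never from a script. Its argument "steps" is a list of rows, each an object of numbers: "rx", "ry", "rz": the turn, a rotation vector about the world's x, y, z in rad; "tx", "ty", "tz": the shift along the world's x, y, z in cm; "hand": the finger opening in cm, from 0 to 8.54. A call has 1 to 12 rows; each row shifts and turns the commanded pose from where the row before left it; what a row does not reach is not made up. A row lasts 1/10 s, in which the tool goes at most 50 mm and 8.59 degrees, less where a joint would pass 70% of its speed; a pose out of reach is approached as far as the arm can. A call with a gripper value outside its range is refused whole. The fingers move at their own pace and stop on an object; "squeeze" is the grip in N (left out, the last holds). Time passes only in rows, so rows that do not move let the fingers close. It gives the time, the measured TCP pose, the force and the opening at its end, in the units of the state.
- readout.observe(): the state, without advancing time (a new reading comes with each control period).
- optics.read_camera(name): name is "scene" or "top" or "wrist"; returns (picture, depth): 420x560x3 uint8, blue, green, red; 420x560 float32, m along the optical axis (not along the pixel's ray), 0 where there is no reading.
- optics.camera_info(name): a dict with "fx", "fy", "cx", "cy" (pixels), "world_to_cam" (4x4, takes a point from world to camera coordinates); the wrist camera has in their place "T_tool_cam" (4x4, takes a point from camera to tool coordinates, whose origin is the TCP and whose axes are the flange's). Camera axes: x right, y up, looking along -z (the intrinsics and any distortion apply to the point x, -y, -z); pixel columns grow to the right and rows downward; lengths in m; the calibration is good to about 2 mm. The wrist camera is an equidistant fisheye: a pixel r from the principal point sees the ray r / f radians off the axis. A picture is of the moment at which its call begins: read the wrist's pose just before it. camera_info takes no time and is no camera call.
- hand_in(): hands the job in, once; it reports no verdict.
The state is a dict: "clock": time; "joint_positions": joint angles; "joint_vel": joint speeds; "tau": joint torques, N m; "ee_pos": TCP position; "eef_rot": TCP orientation; "contact_force": force on the tool from outside, world axes, zero at the start; "wrist_torque": the same for the moment, N m; "finger_gap": finger opening in m.
Only numpy, scipy, OpenCV 4.12 (cv2) and the standard library are available. Lean on these libraries where they do the work, as an engineer would, in place of code of your own. Each camera call takes 0.05 s, during which the arm holds its last target. There are 200 camera calls.

## Working session

There is one attempt and no reset: what is moved stays moved. The work goes in short steps, Python scripts to look and compute and a tool call to move; the robot and the scene stay as the last step left them, time stands still between calls to the robot, and variables do not carry over. Pictures are saved under pics/ and viewed, about 8 in all and at most 12, crops included, and the job is handed in when it is done.

Besides the shell and the picture viewer there is one more tool, called after "Emit:" as name(argument=value, ...) on one line, values as JSON. carry_out: Moves the arm, as the interface text tells. Its arguments: {"type":"object","properties":{"steps":{"type":"array"},"squeeze":{"type":"number"}},"required":["steps"]}

```bash
mkdir -p pics
cat > h.py <<'E'
import numpy as np, cv2
from cell import readout, optics
def ray(name,u,v):
    i=optics.camera_info(name); T=np.linalg.inv(np.array(i["world_to_cam"]))
    d=np.array([(u-i["cx"])/i["fx"],-(v-i["cy"])/i["fy"],-1.])
    return T[:3,3],T[:3,:3]@d
def onz(name,u,v,z):
    o,d=ray(name,u,v); return o+d*(z-o[2])/d[2]
def proj(name,p):
    i=optics.camera_info(name); c=(np.array(i["world_to_cam"])@np.r_[p,1])[:3]
    return np.array([i["cx"]-i["fx"]*c[0]/c[2], i["cy"]+i["fy"]*c[1]/c[2]])
def cloud(name,depth):
    i=optics.camera_info(name); T=np.linalg.inv(np.array(i["world_to_cam"]))
    v,u=np.mgrid[:420,:560]
    P=np.stack([(u-i["cx"])/i["fx"]*depth,-(v-i["cy"])/i["fy"]*depth,-depth],-1)
    return P@T[:3,:3].T+T[:3,3]
E
python3 - <<'E'
from h import *
for n in("top","scene"):
    a,d=optics.read_camera(n); cv2.imwrite(f"pics/{n}.png",a); np.savez(f"{n}.npz",a=a,d=d)
    i=optics.camera_info(n); print({k:np.round(v,3).tolist() if not isinstance(v,str) else v for k,v in i.items()})
print(optics.camera_info("wrist")); print(readout.observe())
E
```

```text
{'fx': 480.732, 'fy': 480.732, 'cx': 279.818, 'cy': 212.918, 'world_to_cam': [[0.026, -1.0, -0.003, 0.001], [0.998, 0.026, 0.058, -0.525], [-0.058, -0.005, 0.998, -1.398], [0.0, 0.0, 0.0, 1.0]]}
{'fx': 430.478, 'fy': 430.478, 'cx': 286.455, 'cy': 209.063, 'world_to_cam': [[-0.842, 0.539, 0.012, 0.442], [-0.395, -0.632, 0.666, 0.152], [0.367, 0.557, 0.745, -1.345], [0.0, 0.0, 0.0, 1.0]]}
{'fx': 325.19226210127806, 'fy': 325.19226210127806, 'cx': 279.8940474678808, 'cy': 206.2657355922318, 'T_tool_cam': array([[ 3.95307905e-04,  9.48152999e-01,  3.17813992e-01,
         8.09670119e-02],
       [ 9.99999361e-01, -7.11270968e-04,  8.78142739e-04,
         5.39809987e-04],
       [ 1.05866554e-03,  3.17813442e-01, -9.48152675e-01,
        -1.60144985e-01],
       [ 0.00000000e+00,  0.00000000e+00,  0.00000000e+00,
         1.00000000e+00]])}
{'clock': 0.1, 'joint_positions': array([64.48002662, 24.93296185,  1.43215874, 90.1833896 , -0.66474413,
       64.97458068, -4.30252736]), 'joint_vel': array([-0.01492651, -0.00977207, -0.06800958, -0.10212269,  0.06603901,
        0.05634588,  0.08708013]), 'tau': array([ 2.73249214e-03, -6.71755314e+01,  1.02832563e+00, -3.16903567e+01,
        1.59205362e-02,  7.19864518e-03, -8.68400366e-05]), 'ee_pos': array([ 0.20985777, -0.58820411,  0.21340265]), 'eef_rot': array([-1.79917765e+02,  7.94791706e-03,  1.96366397e+01]), 'contact_force': array([ 0.79328486, -0.62932368,  0.47665561]), 'wrist_torque': array([-0.06246747,  0.00248122,  0.00287772]), 'finger_gap': 0.08530731255921017}
```

View pics/top.png

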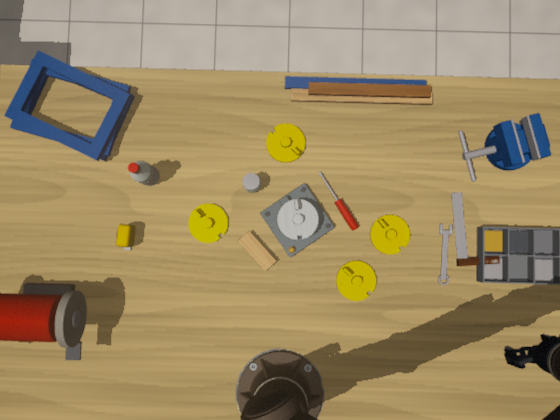

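View pics/scene.png

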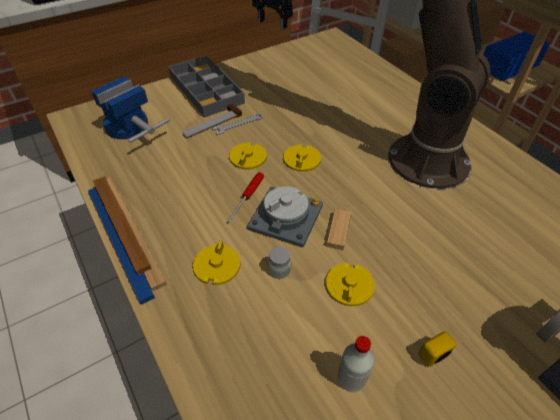

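The top view shows the jig at about (298,218), with the rib towards (297,202) and the thumb nut at (291,250). In the scene view the jig is at about (287,208). Next I'll enlarge both.

Run:
```python
from h import *
t=np.load("top.npz");s=np.load("scene.npz")
A=cv2.resize(t["a"][178:262,253:343],None,fx=6,fy=6,interpolation=cv2.INTER_CUBIC)[:, :400*2]
B=cv2.resize(s["a"][172:252,240:330],None,fx=6,fy=6,interpolation=cv2.INTER_CUBIC)
B=cv2.resize(B,(390,347));A=cv2.resize(A,(390,364))
C=np.zeros((364,790,3),np.uint8);C[:,:390]=A;C[:347,400:]=B
cv2.imwrite("pics/crop.png",C)
P=cloud("top",t["d"])
sub=P[178:262,253:343].reshape(-1,3)
for lo,hi in((.015,.025),(.04,.05),(.058,.07),(.072,.084),(.085,.097)):
    m=(sub[:,2]>lo)&(sub[:,2]<hi); q=sub[m]; print(lo,hi,m.sum(),q.mean(0).round(4),q.min(0).round(3),q.max(0).round(3))
```

```text
0.015 0.025 1676 [ 0.4937 -0.0249  0.0204] [ 0.383 -0.168  0.015] [0.632 0.092 0.025]
0.04 0.05 103 [ 0.5145 -0.0057  0.0446] [ 0.415 -0.093  0.04 ] [0.606 0.089 0.05 ]
0.058 0.07 1187 [ 0.5123 -0.028   0.0646] [ 0.452 -0.091  0.058] [0.62  0.094 0.07 ]
0.072 0.084 81 [ 0.5096 -0.0349  0.0799] [ 0.494 -0.084  0.072] [ 0.559 -0.02   0.084]
0.085 0.097 33 [ 0.5396 -0.031   0.0892] [ 0.5   -0.045  0.085] [ 0.561 -0.023  0.097]
```

View pics/crop.png

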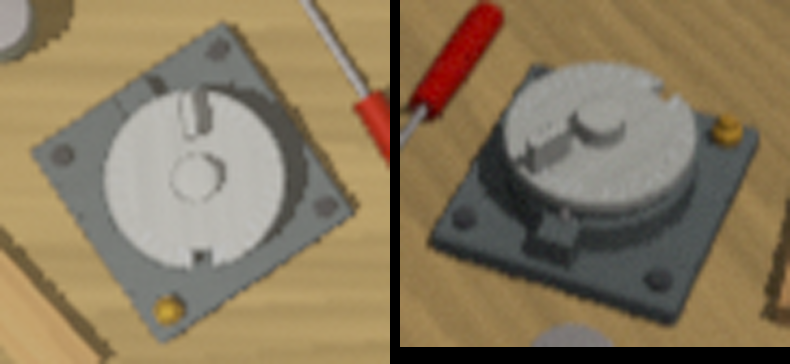

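In the enlarged crop the notch points towards the robot and the rib away from it, close to world +x. The ear and pin point up and left, at a yaw of roughly 34°. I'll measure these, then go and look from close by.

```bash
cat >> h.py <<'E'
def circ(q):
    A=np.c_[2*q,np.ones(len(q))]; s=np.linalg.lstsq(A,(q**2).sum(1),rcond=None)[0]
    return s[:2],np.sqrt(s[2]+s[0]**2+s[1]**2)
E
python3 - <<'E'
from h import *
t=np.load("top.npz"); P=cloud("top",t["d"])
r=np.hypot(P[...,0]-.51,P[...,1]+.035)
m=((P[...,2]>.058)&(r<.075)).astype(np.uint8)
c=max(cv2.findContours(m,0,cv2.CHAIN_APPROX_NONE)[0],key=len)[:,0]
q=np.array([onz("top",u,v,.064)[:2] for u,v in c]); ce,R=circ(q); 
k=abs(np.hypot(*(q-ce).T)-R)<.004; print("plate",*circ(q[k]))
hub=P[(P[...,2]>.076)&(P[...,2]<.084)&(np.hypot(P[...,0]-ce[0],P[...,1]-ce[1])<.02)]; print("hub",hub.mean(0))
rb=P[(P[...,2]>.086)&(r<.075)]; d=rb[:,:2].mean(0)-ce; print("rib",rb.mean(0),np.degrees(np.arctan2(d[1],d[0])),np.hypot(*d))
# foot
m=((P[...,2]>.012)&(r<.12)).astype(np.uint8)
g=cv2.cvtColor(t["a"],cv2.COLOR_BGR2HSV); m[(g[...,1]>90)&(P[...,2]<.042)]=0
m=cv2.morphologyEx(m,cv2.MORPH_OPEN,np.ones((5,5)))
c=max(cv2.findContours(m,0,cv2.CHAIN_APPROX_NONE)[0],key=len)[:,0]
q=np.array([onz("top",u,v,.02)[:2] for u,v in c]).astype(np.float32); print("foot",cv2.minAreaRect(q))
E
```

```text
plate [ 0.50785722 -0.03451782] 0.056661066909009766
hub [ 0.50747552 -0.03384129  0.08035337]
rib [ 0.54212894 -0.03106196  0.08943289] 5.722753524668512 0.03346634718538274
foot ((0.5066314339637756, -0.034623727202415466), (0.1593802571296692, 0.16067224740982056), 35.87547302246094)
```

Emit:
carry_out(steps=[{"tx": 1.5, "ty": 4, "tz": 1, "rz": 0.1}, {"tx": 2, "ty": 4, "tz": 1, "rz": 0.1}, {"tx": 2, "ty": 4, "tz": 1, "rz": 0.1}, {"tx": 2, "ty": 4, "tz": 1, "rz": 0.1}, {"tx": 2, "ty": 4, "rz": 0.1}, {"tx": 2, "ty": 4, "rz": 0.1}, {"tx": 2, "ty": 4, "rz": 0.1}, {"tx": 2, "ty": 4, "rz": 0.1}, {"tx": 2, "ty": 4, "rz": 0.1}, {"tx": 2, "ty": 4, "rz": 0.1}, {"tx": 2, "ty": 4, "rz": 0.1}, {"tx": 2, "ty": 4, "rz": 0.1, "hand": 0}])

```text
invalid input at $.steps[0]: expected keys rx, ry, rz, tx, ty, tz, hand
```

The measurements agree: plate centre (0.507,-0.034), plate top at 64 mm, hub top at 80 mm, rib at 4–6°, jig yaw about 35.9°. Every row needs all seven keys, so I'll resend the move with them.

Emit:
carry_out(steps=[{"tx": 1.5, "ty": 4, "tz": 1, "rx": 0, "ry": 0, "rz": 0.1, "hand": 0}, {"tx": 2, "ty": 4, "tz": 1, "rx": 0, "ry": 0, "rz": 0.1, "hand": 0}, {"tx": 2, "ty": 4, "tz": 1, "rx": 0, "ry": 0, "rz": 0.1, "hand": 0}, {"tx": 2, "ty": 4, "tz": 1, "rx": 0, "ry": 0, "rz": 0.1, "hand": 0}, {"tx": 2, "ty": 4, "tz": 0, "rx": 0, "ry": 0, "rz": 0.1, "hand": 0}, {"tx": 2, "ty": 4, "tz": 0, "rx": 0, "ry": 0, "rz": 0.1, "hand": 0}, {"tx": 2, "ty": 4, "tz": 0, "rx": 0, "ry": 0, "rz": 0.1, "hand": 0}, {"tx": 2, "ty": 4, "tz": 0, "rx": 0, "ry": 0, "rz": 0.1, "hand": 0}, {"tx": 2, "ty": 4, "tz": 0, "rx": 0, "ry": 0, "rz": 0.1, "hand": 0}, {"tx": 2, "ty": 4, "tz": 0, "rx": 0, "ry": 0, "rz": 0.1, "hand": 0}, {"tx": 2, "ty": 4, "tz": 0, "rx": 0, "ry": 0, "rz": 0.1, "hand": 0}, {"tx": 2, "ty": 4, "tz": 0, "rx": 0, "ry": 0, "rz": 0.1, "hand": 0}])

```text
clock: 1.3
ee_pos: [0.4453, -0.107, 0.2541]
eef_rot: [-180.0, 0.0, 88.6]
contact_force: [0.8, -0.4, 0.0]
finger_gap: 0.0001
```

```bash
cat >> h.py <<'E'
from scipy.spatial.transform import Rotation as Ro
def wsnap():
    s=readout.observe(); a,d=optics.read_camera("wrist"); i=optics.camera_info("wrist")
    T=np.eye(4); T[:3,:3]=Ro.from_euler("xyz",s["eef_rot"],degrees=True).as_matrix(); T[:3,3]=s["ee_pos"]
    return a,d,T@np.array(i["T_tool_cam"]),i,s
def wray(W,i,u,v):
    x,y=(u-i["cx"])/i["fx"],(v-i["cy"])/i["fy"]; r=np.hypot(x,y)+1e-12
    return W[:3,3],W[:3,:3]@np.array([x/r*np.sin(r),-y/r*np.sin(r),-np.cos(r)])
def wonz(W,i,u,v,z):
    o,d=wray(W,i,u,v); return o+d*(z-o[2])/d[2]
def wproj(W,i,p):
    c=(np.linalg.inv(W)@np.r_[p,1])[:3]; x,y,z=c[0],-c[1],-c[2]; r=np.hypot(x,y); th=np.arctan2(r,z)
    return np.array([i["cx"]+i["fx"]*th*x/r,i["cy"]+i["fy"]*th*y/r])
def rect(a,W,i,z,cx,cy,half=.09,n=540):
    """orthographic resample of the wrist picture on the plane z: column -> -y, row -> -x"""
    g=(np.arange(n)+.5)/n*2*half-half
    X,Y=np.meshgrid(cx-g,cy-g,indexing="ij")
    c=np.stack([X,Y,np.full_like(X,z),np.ones_like(X)],-1)@np.linalg.inv(W).T
    x,y,zz=c[...,0],-c[...,1],-c[...,2]; r=np.hypot(x,y); th=np.arctan2(r,zz)
    return cv2.remap(a,(i["cx"]+i["fx"]*th*x/r).astype(np.float32),(i["cy"]+i["fy"]*th*y/r).astype(np.float32),cv2.INTER_CUBIC)
E
python3 - <<'E'
from h import *
a,d,W,i,s=wsnap(); np.savez("w1.npz",a=a,d=d,W=W); cv2.imwrite("pics/w1.png",a); print(W[:3,3])
E
```

```text
[ 0.44668201 -0.02599244  0.41420199]
```

View pics/w1.png

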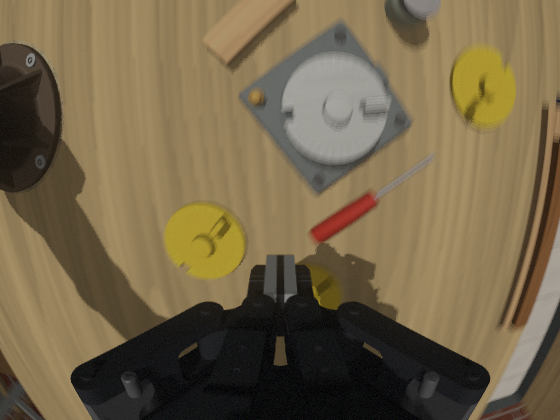

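The wrist view shows the hub at (338,108), the notch at (288,110) and the rib at (375,105). The fingers, now shut, are clear of everything. I'll rectify this view at two heights to read the angles.

Run:
```python
from h import *
i=optics.camera_info("wrist"); f=np.load("w1.npz"); a,W=f["a"],f["W"]
c=(.507,-.0345)
A=rect(a,W,i,.064,*c,half=.09,n=390); B=rect(a,W,i,.02,*c,half=.13,n=390)
C=np.hstack([A,np.zeros((390,10,3),np.uint8),B]); cv2.imwrite("pics/rect1.png",C)
# foot: grey low-saturation in rectified z=.02
h=cv2.cvtColor(B,cv2.COLOR_BGR2HSV); m=((h[...,1]<80)).astype(np.uint8)
yy,xx=np.mgrid[:390,:390]; m[np.hypot(xx-195,yy-195)>195*.125/.13]=0
m=cv2.morphologyEx(m,cv2.MORPH_OPEN,np.ones((9,9)))
k=max(cv2.findContours(m,0,cv2.CHAIN_APPROX_NONE)[0],key=cv2.contourArea)[:,0]
s=.26/390; q=np.c_[c[0]+.13-(k[:,1]+.5)*s, c[1]+.13-(k[:,0]+.5)*s].astype(np.float32)
print("foot",cv2.minAreaRect(q))
# plate rim at .064
h=cv2.cvtColor(A,cv2.COLOR_BGR2HSV); m=((h[...,2]>120)&(h[...,1]<50)).astype(np.uint8)
m=cv2.morphologyEx(m,cv2.MORPH_OPEN,np.ones((5,5)))
k=max(cv2.findContours(m,0,cv2.CHAIN_APPROX_NONE)[0],key=cv2.contourArea)[:,0]
s=.18/390; q=np.c_[c[0]+.09-(k[:,1]+.5)*s, c[1]+.09-(k[:,0]+.5)*s]
ce,R=circ(q)
for _ in range(5):
    g=abs(np.hypot(*(q-ce).T)-R)<.003; ce,R=circ(q[g])
print("plate",ce,R,g.mean())
n=q[np.hypot(*(q-ce).T)<R-.006]; print("notch pts",len(n)); dn=n.mean(0)-ce; print(n.mean(0),np.degrees(np.arctan2(dn[1],dn[0])),np.hypot(*dn))
```

```text
foot ((0.5077360272407532, -0.031691066920757294), (0.16628950834274292, 0.161802276968956), 35.90972137451172)
plate [ 0.50607934 -0.03242487] 0.059291195885615634 0.75
notch pts 205
[ 0.52358274 -0.03653415] -13.21208196502884 0.017979297956677274
```

View pics/rect1.png

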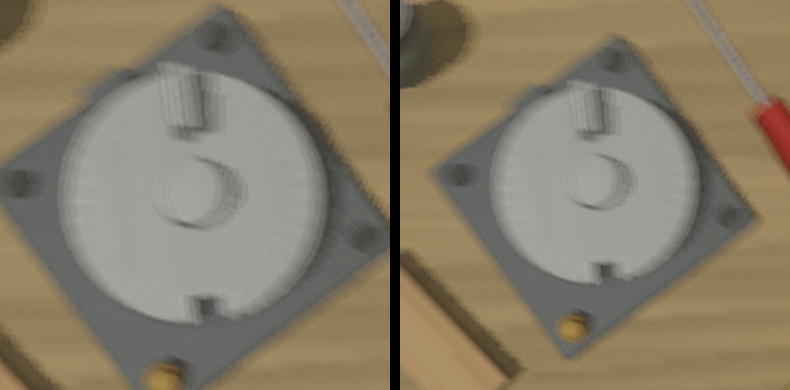

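Jig yaw is 35.9° from both cameras. The notch is at about -174°, so the rib is at about 6°. The rib has to turn about -150° (clockwise). Next I'll bring the shut fingertip to the counter-clockwise side of the rib, with its -x face towards it.

Emit:
carry_out(steps=[{"tx": 2.5, "ty": 2.65, "tz": 0, "rx": 0, "ry": 0, "rz": 0.03, "hand": 0}, {"tx": 2.55, "ty": 2.65, "tz": 0, "rx": 0, "ry": 0, "rz": 0.03, "hand": 0}, {"tx": 2.55, "ty": 2.65, "tz": 0, "rx": 0, "ry": 0, "rz": 0.03, "hand": 0}, {"tx": 2.55, "ty": 2.65, "tz": 0, "rx": 0, "ry": 0, "rz": 0.04, "hand": 0}, {"tx": 0, "ty": 0, "tz": -3.5, "rx": 0, "ry": 0, "rz": 0, "hand": 0}, {"tx": 0, "ty": 0, "tz": -3.5, "rx": 0, "ry": 0, "rz": 0, "hand": 0}, {"tx": 0, "ty": 0, "tz": -3.5, "rx": 0, "ry": 0, "rz": 0, "hand": 0}, {"tx": 0, "ty": 0, "tz": -3, "rx": 0, "ry": 0, "rz": 0, "hand": 0}, {"tx": 0, "ty": 0, "tz": -0.5, "rx": 0, "ry": 0, "rz": 0, "hand": 0}])

```text
clock: 2.25
ee_pos: [0.5438, -0.0034, 0.1106]
eef_rot: [-179.6, -0.0, 95.8]
contact_force: [-1.5, -1.7, 0.1]
finger_gap: -0.0002
```

Run:
```python
from h import *
a,d,W,i,s=wsnap(); cv2.imwrite("pics/w2.png",a); print(s["joint_positions"],s["ee_pos"],s["eef_rot"],s["contact_force"])
```

```text
[ 16.32527496  27.21192853 -29.41964158 106.36368575  16.7100455
  51.1004613  -15.24501424] [ 0.54383492 -0.00337755  0.11062835] [-1.79629012e+02 -2.07603777e-02  9.58243841e+01] [-1.47288614 -1.679167    0.06558199]
```

View pics/w2.png

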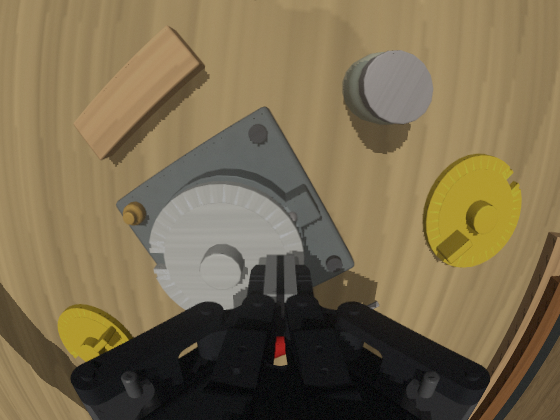

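The fingertip is beside the rib, about 11 mm clear of it. The pin and ear show at (293,212) and (305,205). I'll go down 2 cm and work out the arc.

Emit:
carry_out(steps=[{"tx": 0.2, "ty": 0, "tz": -1, "rx": 0, "ry": 0, "rz": 0, "hand": 0}, {"tx": 0.1, "ty": 0, "tz": -0.9, "rx": 0, "ry": 0, "rz": 0, "hand": 0}, {"tx": 0, "ty": 0, "tz": 0, "rx": 0, "ry": 0, "rz": 0, "hand": 0}])

```text
clock: 2.6
ee_pos: [0.5496, -0.0028, 0.0948]
eef_rot: [-180.0, 0.0, 95.8]
contact_force: [-0.7, 0.7, 0.7]
finger_gap: -0.0001
```

Run:
```python
from h import *
s=readout.observe(); print(s["ee_pos"],s["eef_rot"],s["contact_force"])
c=np.array([.507,-.0335])
P=lambda th:c+Ro.from_euler("z",th,degrees=True).as_matrix()[:2,:2]@np.array([.043,.0155])
print("to start",(P(6)-s["ee_pos"][:2])*100)
th=6-6*np.arange(26)
p=np.array([P(t) for t in th]); 
for t,q,x in zip(th[1:],np.diff(p,axis=0)*100,p[1:]): print(t,q.round(2),x.round(4))
```

```text
[ 0.54963114 -0.00284372  0.09483599] [-1.79992328e+02  6.54665997e-03  9.58238873e+01] [-0.65545004  0.67530885  0.73154043]
to start [-0.1486887  -1.07464703]
0 [ 0.19 -0.44] [ 0.55  -0.018]
-6 [ 0.14 -0.46] [ 0.5514 -0.0226]
-12 [ 0.09 -0.47] [ 0.5523 -0.0273]
-18 [ 0.04 -0.48] [ 0.5527 -0.032 ]
-24 [-0.01 -0.48] [ 0.5526 -0.0368]
-30 [-0.06 -0.47] [ 0.552  -0.0416]
-36 [-0.11 -0.47] [ 0.5509 -0.0462]
-42 [-0.16 -0.45] [ 0.5493 -0.0508]
-48 [-0.2  -0.43] [ 0.5473 -0.0551]
-54 [-0.25 -0.41] [ 0.5448 -0.0592]
-60 [-0.29 -0.38] [ 0.5419 -0.063 ]
-66 [-0.33 -0.35] [ 0.5386 -0.0665]
-72 [-0.36 -0.31] [ 0.535  -0.0696]
-78 [-0.39 -0.27] [ 0.5311 -0.0723]
-84 [-0.42 -0.23] [ 0.5269 -0.0746]
-90 [-0.44 -0.19] [ 0.5225 -0.0765]
-96 [-0.46 -0.14] [ 0.5179 -0.0779]
-102 [-0.47 -0.09] [ 0.5132 -0.0788]
-108 [-0.48 -0.04] [ 0.5085 -0.0792]
-114 [-0.48  0.01] [ 0.5037 -0.0791]
-120 [-0.47  0.06] [ 0.4989 -0.0785]
-126 [-0.47  0.11] [ 0.4943 -0.0774]
-132 [-0.45  0.16] [ 0.4897 -0.0758]
-138 [-0.43  0.2 ] [ 0.4854 -0.0738]
-144 [-0.41  0.25] [ 0.4813 -0.0713]
```

Emit:
carry_out(steps=[{"tx": -0.1, "ty": -0.5, "tz": 0, "rx": 0, "ry": 0, "rz": 0, "hand": 0}, {"tx": -0.05, "ty": -0.57, "tz": 0, "rx": 0, "ry": 0, "rz": 0, "hand": 0}, {"tx": 0.19, "ty": -0.44, "tz": 0, "rx": 0, "ry": 0, "rz": -0.105, "hand": 0}, {"tx": 0.14, "ty": -0.46, "tz": 0, "rx": 0, "ry": 0, "rz": -0.105, "hand": 0}, {"tx": 0.09, "ty": -0.47, "tz": 0, "rx": 0, "ry": 0, "rz": -0.105, "hand": 0}, {"tx": 0.04, "ty": -0.48, "tz": 0, "rx": 0, "ry": 0, "rz": -0.105, "hand": 0}, {"tx": -0.01, "ty": -0.48, "tz": 0, "rx": 0, "ry": 0, "rz": -0.105, "hand": 0}, {"tx": -0.06, "ty": -0.47, "tz": 0, "rx": 0, "ry": 0, "rz": -0.105, "hand": 0}, {"tx": -0.11, "ty": -0.47, "tz": 0, "rx": 0, "ry": 0, "rz": -0.105, "hand": 0}, {"tx": -0.16, "ty": -0.45, "tz": 0, "rx": 0, "ry": 0, "rz": -0.105, "hand": 0}])

```text
clock: 3.6
ee_pos: [0.5495, -0.0515, 0.0957]
eef_rot: [179.9, -0.0, 47.4]
contact_force: [-0.6, -0.1, -0.5]
finger_gap: 0.0003
```

```bash
cat > look.py <<'E'
from h import *
import sys
s=readout.observe(); print(s["ee_pos"],s["eef_rot"],s["contact_force"],s["joint_positions"].round(0))
A,d=optics.read_camera("top"); P=cloud("top",d)
cv2.imwrite(f"pics/{sys.argv[1]}.png",cv2.resize(A[178:262,253:343],None,fx=6,fy=6,interpolation=cv2.INTER_CUBIC))
E
python3 look.py push1
```

```text
[ 0.54949422 -0.05145795  0.09570849] [ 1.79949332e+02 -2.90723329e-02  4.74271894e+01] [-0.5567078  -0.11380115 -0.51970441] [ 12.  27. -16. 107.  10.  47. -52.]
```

View pics/push1.png

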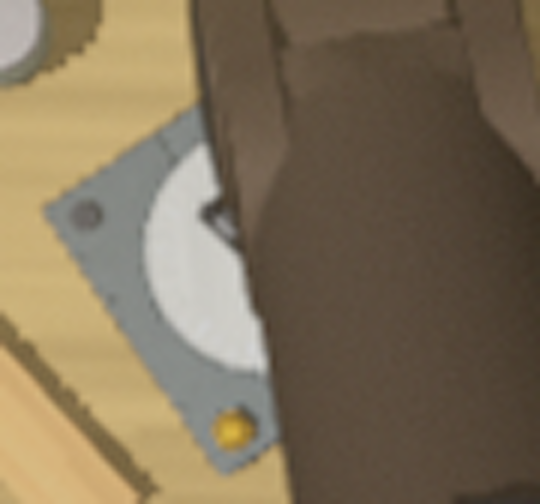

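The arm hides most of the plate from above, so I'll check with the wrist camera.

Run:
```python
from h import *
a,d,W,i,s=wsnap(); A,d=optics.read_camera("scene")
B=cv2.resize(A[172:252,240:330],(450,400),interpolation=cv2.INTER_CUBIC)
C=cv2.resize(a[60:340,140:420],(400,400)) if 0 else cv2.resize(a,(0,0),fx=.62,fy=.62)
o=np.zeros((400,800,3),np.uint8); o[:C.shape[0],:C.shape[1]]=C; o[:,350:]=B
o[:C.shape[0],:347]=C
cv2.imwrite("pics/w3.png",o)
```

```text
(no output)
```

View pics/w3.png

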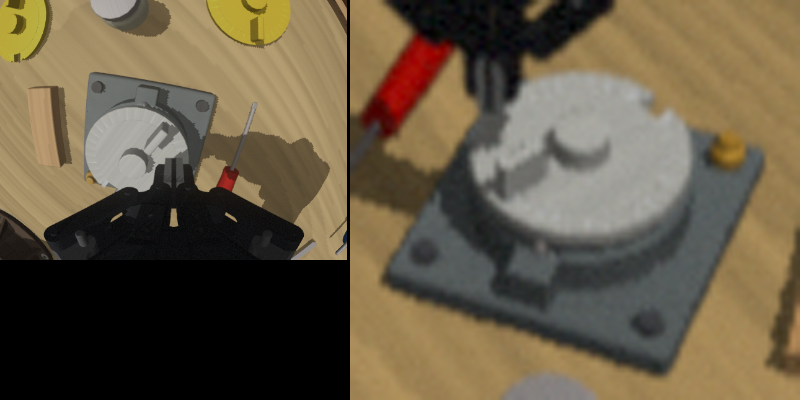

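The rib has not moved: it is still at about 6° (scene crop, (515,170)). The finger is now beyond it on its clockwise side, so it must have passed over or outside the rib. I'll check where the fingertip really is before moving anything.

Run:
```python
from h import *
s=readout.observe(); A,d=optics.read_camera("scene"); P=cloud("scene",d)
f=lambda p:((proj("scene",p)-[240,172])*5+[350,0]).round(0)
p=s["ee_pos"]; print(p,"tcp",f(p),"tip19",f(p-[0,0,.019]),"tip0",f(p-[0,0,.006]))
c=np.array([.507,-.0335])
print("hub",f([*c,.08]),"rib6",f([c[0]+.04,c[1]+.004,.09]))
for th in (6,-43):
  e=np.array([np.cos(np.radians(th)),np.sin(np.radians(th))]); print(th,"rib ends",f([*(c+.026*e),.09]),f([*(c+.054*e),.09]))
# depth points near finger
for u,v in((490,110),(490,125),(490,135),(485,90),(515,165),(500,175),(535,160),(580,140)):
    U,V=int((u-350)/5+240),int(v/5+172); print((u,v),P[V,U].round(3))
A2,d2=optics.read_camera("top");P2=cloud("top",d2);print("top px",P2[213,289].round(3))
B=cv2.resize(A[165:225,235:310],(750,600),interpolation=cv2.INTER_CUBIC); cv2.imwrite("pics/s4.png",B)
```

```text
[ 0.54935845 -0.05124826  0.09556887] tcp [490. 125.] tip19 [491. 150.] tip0 [490. 133.]
hub [578. 135.] rib6 [516. 157.]
6 rib ends [539. 145.] [495. 170.]
-43 rib ends [529. 115.] [476. 108.]
(490, 110) [ 0.555 -0.042  0.118]
(490, 125) [ 0.534 -0.079  0.062]
(490, 135) [ 0.538 -0.071  0.064]
(485, 90) [ 0.556 -0.043  0.132]
(515, 165) [ 0.548 -0.029  0.085]
(500, 175) [ 0.557 -0.029  0.083]
(535, 160) [ 0.536 -0.029  0.083]
(580, 140) [ 0.508 -0.03   0.08 ]
top px [ 0.514 -0.009  0.209]
```

View pics/s4.png

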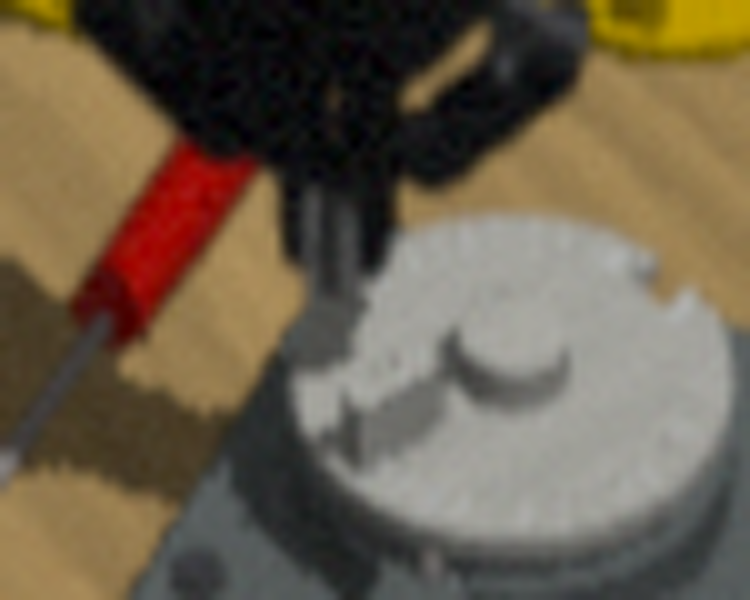

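The visible fingertip ends about 8 px higher in the scene view than predicted, at z of roughly 0.10. That explains the missed rib and the zero force. I'll compare wrist depth against the readout to see which one is off.

Run:
```python
from h import *
i=optics.camera_info("wrist")
def wcloud(d,W):
    v,u=np.mgrid[:420,:560]; x,y=(u-i["cx"])/i["fx"],(v-i["cy"])/i["fy"]; r=np.hypot(x,y)+1e-9
    t=np.tan(r); return np.stack([x/r*t*d,-y/r*t*d,-d],-1)@W[:3,:3].T+W[:3,3]
f=np.load("w1.npz"); P=wcloud(f["d"],f["W"])
for u,v in((338,140),(338,108),(300,220),(340,185),(440,270)): print("w1",(u,v),P[v,u].round(4))
a,d,W,i,s=wsnap(); P=wcloud(d,W); print(s["ee_pos"])
for u,v in((190,200),(220,260),(150,330),(180,140)): print("now",(u,v),P[v,u].round(4),a[v,u])
T=wcloud(d,np.array(i["T_tool_cam"]))
for v in range(252,300,4): print(v,T[v,281].round(4),T[v,274].round(4),a[v,281])
A,ds=optics.read_camera("scene"); S=cloud("scene",ds)
q=S[185:200,262:275].reshape(-1,3); q=q[(q[:,2]>.07)]; print(q[np.argsort(q[:,2])][:8].round(3))
```

```text
w1 (338, 140) [ 0.5087 -0.0685  0.0646]
w1 (338, 108) [ 0.5059 -0.0332  0.0796]
w1 (300, 220) [ 0.4702 -0.1846  0.0009]
w1 (340, 185) [ 5.240e-01 -1.366e-01 -3.000e-04]
w1 (440, 270) [ 0.6977 -0.2789 -0.0014]
[ 0.54943905 -0.05053256  0.09543221]
now (190, 200) [0.5211 0.0032 0.0638] [166 172 173]
now (220, 260) [ 0.5135 -0.0353  0.0802] [166 172 174]
now (150, 330) [ 0.5253 -0.0133  0.1773] [18 23 22]
now (180, 140) [0.531  0.0395 0.0221] [109 113 110]
252 [-0.0148  0.0007  0.031 ] [-0.0147 -0.0039  0.0308] [113 119 120]
256 [ 0.0104  0.0005 -0.0236] [ 0.0098 -0.0028 -0.0223] [38 40 41]
260 [ 0.0105  0.0005 -0.0278] [ 0.01   -0.0027 -0.0268] [34 36 35]
264 [ 0.01    0.0005 -0.0308] [ 0.0107 -0.0026 -0.032 ] [37 41 42]
268 [ 0.0102  0.0005 -0.0347] [ 0.01   -0.0026 -0.0345] [34 34 38]
272 [ 0.0095  0.0005 -0.0371] [ 0.01   -0.0025 -0.038 ] [35 37 38]
276 [ 0.0103  0.0005 -0.0418] [ 0.0094 -0.0025 -0.0404] [34 35 36]
280 [ 0.0108  0.0005 -0.0459] [ 0.0102 -0.0024 -0.0449] [28 31 32]
284 [ 0.0103  0.0005 -0.0482] [ 0.0102 -0.0024 -0.0481] [27 28 31]
288 [ 0.01    0.0005 -0.0508] [ 0.0099 -0.0023 -0.0506] [30 33 32]
292 [ 0.0097  0.0005 -0.0532] [ 0.009  -0.0023 -0.0521] [26 27 29]
296 [ 0.0091  0.0005 -0.0551] [ 0.0082 -0.0023 -0.0538] [24 29 28]
[[ 0.551 -0.043  0.111]
 [ 0.551 -0.038  0.116]
 [ 0.556 -0.045  0.116]
 [ 0.559 -0.045  0.117]
 [ 0.557 -0.052  0.118]
 [ 0.544 -0.04   0.118]
 [ 0.555 -0.041  0.119]
 [ 0.553 -0.039  0.119]]
```

This settles it: by both the wrist depth and the scene depth, the shut fingertip sits about 20 mm behind the reported TCP (tool z ≈ -0.02). The text says 19 mm ahead. The camera positions themselves are consistent. So tip z ≈ ee z + 0.02, and I need ee z ≈ 0.054. I'll go back over the rib and down on its counter-clockwise side.

Emit:
carry_out(steps=[{"tx": 0, "ty": 0.61, "tz": 0, "rx": 0, "ry": 0, "rz": 0.105, "hand": 0}, {"tx": 0, "ty": 0.61, "tz": 0, "rx": 0, "ry": 0, "rz": 0.105, "hand": 0}, {"tx": 0, "ty": 0.61, "tz": 0, "rx": 0, "ry": 0, "rz": 0.105, "hand": 0}, {"tx": 0, "ty": 0.61, "tz": 0, "rx": 0, "ry": 0, "rz": 0.105, "hand": 0}, {"tx": 0, "ty": 0.61, "tz": 0, "rx": 0, "ry": 0, "rz": 0.105, "hand": 0}, {"tx": 0, "ty": 0.61, "tz": 0, "rx": 0, "ry": 0, "rz": 0.105, "hand": 0}, {"tx": 0, "ty": 0.61, "tz": 0, "rx": 0, "ry": 0, "rz": 0.105, "hand": 0}, {"tx": 0, "ty": 0.61, "tz": 0, "rx": 0, "ry": 0, "rz": 0.105, "hand": 0}, {"tx": 0, "ty": 0, "tz": -1.5, "rx": 0, "ry": 0, "rz": 0, "hand": 0}, {"tx": 0, "ty": 0, "tz": -1.5, "rx": 0, "ry": 0, "rz": 0, "hand": 0}, {"tx": 0, "ty": 0, "tz": -1, "rx": 0, "ry": 0, "rz": 0, "hand": 0}, {"tx": 0, "ty": 0, "tz": 0, "rx": 0, "ry": 0, "rz": 0, "hand": 0}])

```text
clock: 5.15
ee_pos: [0.5483, -0.0018, 0.0539]
eef_rot: [-179.9, -0.0, 95.9]
contact_force: [-0.1, -0.4, 0.2]
finger_gap: -0.0001
```

Run:
```python
from h import *
s=readout.observe(); print(s["ee_pos"],s["eef_rot"],s["contact_force"])
A,ds=optics.read_camera("scene"); S=cloud("scene",ds)
p=s["ee_pos"]; m=(np.hypot(S[...,0]-p[0],S[...,1]-p[1])<.02)&(S[...,2]>.067)
q=S[m]; print(q[np.argsort(q[:,2])][:8].round(3))
c=np.array([.507,-.0335]); P=c+Ro.from_euler("z",6,degrees=True).as_matrix()[:2,:2]@np.array([.043,.0155]); print("to start",(P-p[:2])*100)
```

```text
[ 0.54830036 -0.00183233  0.05386322] [-1.79863305e+02 -1.34675481e-02  9.58875416e+01] [-0.11746394 -0.41955336  0.22464454]
[[0.55  0.007 0.071]
 [0.553 0.003 0.073]
 [0.545 0.009 0.074]
 [0.541 0.008 0.074]
 [0.553 0.008 0.075]
 [0.551 0.008 0.077]
 [0.541 0.007 0.077]
 [0.553 0.007 0.077]]
to start [-0.01561145 -1.17578597]
```

The tip now stands at about z = 0.073, between the plate (64) and the rib top (90). I'll push.

Emit:
carry_out(steps=[{"tx": 0, "ty": -0.6, "tz": 0, "rx": 0, "ry": 0, "rz": 0, "hand": 0}, {"tx": 0, "ty": -0.57, "tz": 0, "rx": 0, "ry": 0, "rz": 0, "hand": 0}, {"tx": 0.19, "ty": -0.44, "tz": 0, "rx": 0, "ry": 0, "rz": -0.105, "hand": 0}, {"tx": 0.14, "ty": -0.46, "tz": 0, "rx": 0, "ry": 0, "rz": -0.105, "hand": 0}, {"tx": 0.09, "ty": -0.47, "tz": 0, "rx": 0, "ry": 0, "rz": -0.105, "hand": 0}, {"tx": 0.04, "ty": -0.48, "tz": 0, "rx": 0, "ry": 0, "rz": -0.105, "hand": 0}, {"tx": -0.01, "ty": -0.48, "tz": 0, "rx": 0, "ry": 0, "rz": -0.105, "hand": 0}, {"tx": -0.06, "ty": -0.47, "tz": 0, "rx": 0, "ry": 0, "rz": -0.105, "hand": 0}, {"tx": -0.11, "ty": -0.47, "tz": 0, "rx": 0, "ry": 0, "rz": -0.105, "hand": 0}, {"tx": -0.16, "ty": -0.45, "tz": 0, "rx": 0, "ry": 0, "rz": -0.105, "hand": 0}])

```text
clock: 6.2
ee_pos: [0.5513, -0.0514, 0.0559]
eef_rot: [179.9, -0.1, 47.4]
contact_force: [1.5, 0.8, 0.2]
finger_gap: -0.0004
```

```bash
cat > rib.py <<'E'
from h import *
# plate angle from rib/notch in scene depth: rib points stand 0.070..0.092 outside hub
s=readout.observe(); print(s["ee_pos"],s["eef_rot"],s["contact_force"],s["joint_positions"].round(0))
A,ds=optics.read_camera("scene"); S=cloud("scene",ds); c=np.array([.507,-.0335])
r=np.hypot(S[...,0]-c[0],S[...,1]-c[1]); p=s["ee_pos"]
far=np.hypot(S[...,0]-p[0],S[...,1]-p[1])>.0
m=(r>.024)&(r<.058)&(S[...,2]>.069)&(S[...,2]<.093)&far&(A.min(-1)>75)
q=S[m]; an=np.degrees(np.arctan2(q[:,1]-c[1],q[:,0]-c[0])); print("rib px",m.sum(),np.median(an),q.mean(0).round(3))
m=(r>.048)&(r<.056)&(S[...,2]<.056)&(S[...,2]>.02)
q=S[m]; 
if len(q): print("notch px",m.sum(),np.degrees(np.arctan2(q[:,1]-c[1],q[:,0]-c[0])).round(0)[:20])
E
python3 rib.py
```

```text
[ 0.55133738 -0.05136146  0.05592682] [ 1.79911871e+02 -8.10957548e-02  4.74432702e+01] [1.48983033 0.82519201 0.16420566] [ 10.  30. -15. 109.  11.  42. -53.]
rib px 9 -37.401010728905966 [ 0.532 -0.048  0.079]
notch px 228 [162. 158. 158. 160. 168. 165. -30. -29. -23. -11. -18. -18. 135. -14.
 -12. 123. 134. -12.  -9.  -7.]
```

The rib is turning with the finger (now about -40°, force under 2 N), so I'll continue round the arc.

Emit:
carry_out(steps=[{"tx": -0.2, "ty": -0.43, "tz": 0, "rx": 0, "ry": 0, "rz": -0.105, "hand": 0}, {"tx": -0.25, "ty": -0.41, "tz": 0, "rx": 0, "ry": 0, "rz": -0.105, "hand": 0}, {"tx": -0.29, "ty": -0.38, "tz": -0.1, "rx": 0, "ry": 0, "rz": -0.105, "hand": 0}, {"tx": -0.33, "ty": -0.35, "tz": -0.1, "rx": 0, "ry": 0, "rz": -0.105, "hand": 0}, {"tx": -0.36, "ty": -0.31, "tz": 0, "rx": 0, "ry": 0, "rz": -0.105, "hand": 0}, {"tx": -0.39, "ty": -0.27, "tz": 0, "rx": 0, "ry": 0, "rz": -0.105, "hand": 0}, {"tx": -0.42, "ty": -0.23, "tz": 0, "rx": 0, "ry": 0, "rz": -0.105, "hand": 0}, {"tx": -0.44, "ty": -0.19, "tz": 0, "rx": 0, "ry": 0, "rz": -0.105, "hand": 0}, {"tx": -0.46, "ty": -0.14, "tz": 0, "rx": 0, "ry": 0, "rz": -0.105, "hand": 0}, {"tx": -0.47, "ty": -0.09, "tz": 0, "rx": 0, "ry": 0, "rz": -0.105, "hand": 0}])

```text
clock: 7.25
ee_pos: [0.515, -0.0794, 0.0538]
eef_rot: [-180.0, -0.1, -12.6]
contact_force: [0.6, -0.3, 0.3]
finger_gap: 0.0001
```

```bash
python3 rib.py
```

```text
[ 0.51497014 -0.07939561  0.05376531] [-1.79997467e+02 -9.91991693e-02 -1.25943174e+01] [ 0.61943491 -0.34781558  0.30423097] [  2.  27.   1. 115.  -1.  39. -99.]
rib px 26 -102.76959312280621 [ 0.5   -0.064  0.082]
notch px 201 [-19. -23. -20. -12. -19. -18. -15. -14. -11.  -7.   1. 128.  -5.  -5.
 120. 124.  -3.  -3.  -0.   3.]
```

Emit:
carry_out(steps=[{"tx": -0.48, "ty": -0.04, "tz": 0, "rx": 0, "ry": 0, "rz": -0.105, "hand": 0}, {"tx": -0.48, "ty": 0.01, "tz": 0, "rx": 0, "ry": 0, "rz": -0.105, "hand": 0}, {"tx": -0.47, "ty": 0.06, "tz": 0, "rx": 0, "ry": 0, "rz": -0.105, "hand": 0}, {"tx": -0.47, "ty": 0.11, "tz": 0, "rx": 0, "ry": 0, "rz": -0.105, "hand": 0}, {"tx": -0.45, "ty": 0.16, "tz": 0, "rx": 0, "ry": 0, "rz": -0.105, "hand": 0}, {"tx": -0.43, "ty": 0.2, "tz": 0, "rx": 0, "ry": 0, "rz": -0.105, "hand": 0}, {"tx": 0, "ty": 0, "tz": 0, "rx": 0, "ry": 0, "rz": 0, "hand": 0}])

```text
clock: 8.0
ee_pos: [0.4864, -0.0736, 0.0534]
eef_rot: [-180.0, -0.0, -48.4]
contact_force: [0.6, 0.2, 0.0]
finger_gap: 0.0001
```

```bash
python3 rib.py
python3 - <<'E'
from h import *
a,d,W,i,s=wsnap(); A,d=optics.read_camera("scene"); T,_=optics.read_camera("top")
B=cv2.resize(A[175:235,248:323],(500,400),interpolation=cv2.INTER_CUBIC)
o=np.zeros((600,800,3),np.uint8); o[:400,:500]=B; o[:300,500:]=cv2.resize(T[185:255,263:333],(300,300),interpolation=cv2.INTER_CUBIC)
R=rect(a,W,i,.064,.507,-.0345,half=.09,n=300); o[300:,500:]=R; o[400:,:267]=cv2.resize(a,(267,200))
cv2.imwrite("pics/p2.png",o)
E
```

```text
[ 0.48640679 -0.07361927  0.05341982] [-1.79998253e+02 -3.02803603e-03 -4.84435536e+01] [0.59517322 0.24918227 0.00745982] [  -6.   25.   11.  119.   -8.   37. -128.]
rib px 48 -139.99123971833612 [ 0.477 -0.059  0.084]
notch px 204 [-23.  -8. 135. -12.  -5. 134. -12. -10.   0. 126.  -6.  -5. 122.  -4.
  -4.   1.   9. 107. 115. 120.]
```

View pics/p2.png

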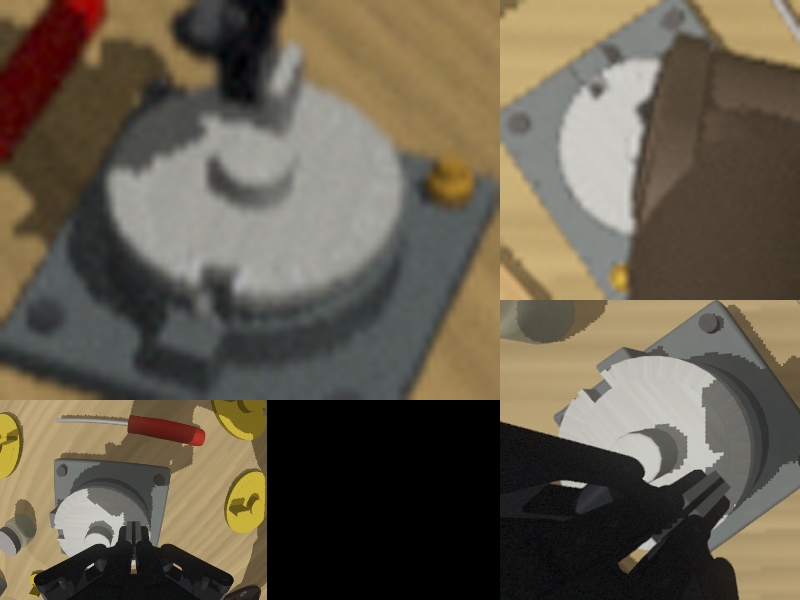

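In the wrist rectification the notch is at about (598,397), pointing to roughly 42°, and the pin stands just clockwise of it. About 5–6° remain. I'll push 5.5° more, then back off, rise and measure.

Emit:
carry_out(steps=[{"tx": -0.2, "ty": 0.11, "tz": 0, "rx": 0, "ry": 0, "rz": -0.048, "hand": 0}, {"tx": -0.19, "ty": 0.12, "tz": 0, "rx": 0, "ry": 0, "rz": -0.048, "hand": 0}, {"tx": 0, "ty": 0, "tz": 0, "rx": 0, "ry": 0, "rz": 0, "hand": 0}, {"tx": 0.4, "ty": -0.5, "tz": 0, "rx": 0, "ry": 0, "rz": 0, "hand": 0}, {"tx": 0.6, "ty": -0.8, "tz": 0, "rx": 0, "ry": 0, "rz": 0, "hand": 0}, {"tx": 0, "ty": 0, "tz": 4, "rx": 0, "ry": 0, "rz": 0, "hand": 0}, {"tx": 0, "ty": 0, "tz": 4, "rx": 0, "ry": 0, "rz": 0, "hand": 0}, {"tx": -1.2, "ty": 1.6, "tz": 2, "rx": 0, "ry": 0, "rz": 0, "hand": 0}, {"tx": -1.8, "ty": 2.4, "tz": 2, "rx": 0, "ry": 0, "rz": 0, "hand": 0}, {"tx": -1.8, "ty": 2.4, "tz": 0, "rx": 0, "ry": 0, "rz": 0, "hand": 0}, {"tx": 0, "ty": 0, "tz": 0, "rx": 0, "ry": 0, "rz": 0, "hand": 0}])

```text
clock: 9.3
ee_pos: [0.4436, -0.0181, 0.1738]
eef_rot: [-179.9, 0.1, -53.8]
contact_force: [1.1, 0.2, 0.4]
finger_gap: 0.0
```

```bash
python3 rib.py
python3 - <<'E'
from h import *
a,d,W,i,s=wsnap(); np.savez("w5.npz",a=a,d=d,W=W)
o=np.zeros((400,800,3),np.uint8); R=rect(a,W,i,.064,.507,-.0335,half=.085,n=400); o[:,400:]=R; o[:300,:400]=cv2.resize(a,(400,300))
cv2.imwrite("pics/p3.png",o)
E
```

```text
[ 0.44355934 -0.01810636  0.17375522] [-1.79948821e+02  5.75655728e-02 -5.37854537e+01] [1.14065728 0.18058259 0.38135934] [ -16.   10.   14.  118.   -3.   52. -145.]
rib px 37 -147.0465318245432 [ 0.477 -0.054  0.082]
notch px 203 [-26. -20. -17. 133. -15.  -4. -10. -10.   0. 127.  -5.  -5.   6. 122.
 124.  -6.  -1.  -1.  10. 108.]
```

View pics/p3.png

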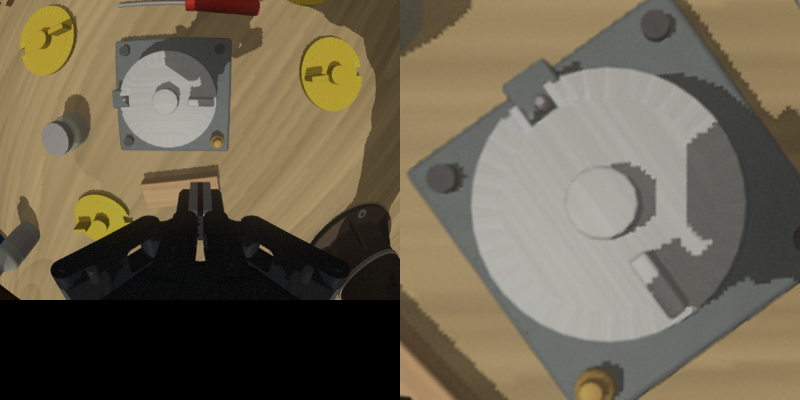

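The pin at (543,101) now stands within the notch. I'll measure the notch's angle from its edges and compare it with the pin direction.

Run:
```python
from h import *
i=optics.camera_info("wrist"); f=np.load("w5.npz"); a,W=f["a"],f["W"]; o=np.array([.507,-.0335])
half,n=.085,800; A=rect(a,W,i,.064,*o,half=half,n=n); s=2*half/n
h=cv2.cvtColor(A,cv2.COLOR_BGR2HSV); m=((h[...,2]>75)&(h[...,1]<45)).astype(np.uint8)
g=cv2.cvtColor(A,cv2.COLOR_BGR2GRAY)
# rim: outermost strong drop on bright side, angles 40..200 deg (lit side)
def at(c,r,t): x=c[0]+r*np.cos(t);y=c[1]+r*np.sin(t); return int((o[0]+half-x)/s),int((o[1]+half-y)/s)
pts=[]
for t in np.radians(np.r_[50:215:2]):
    rs=np.arange(.050,.066,.0002); v=np.array([float(g[at(o,r,t)]) for r in rs]); v=cv2.GaussianBlur(v[None],(0,0),3)[0]
    r=rs[np.argmin(np.gradient(v))]; pts.append(o+r*np.array([np.cos(t),np.sin(t)]))
pts=np.array(pts); c,R=circ(pts)
for _ in range(4): k=abs(np.hypot(*(pts-c).T)-R)<.0012; c,R=circ(pts[k])
print("plate",c,R,k.mean())
for r in (.049,.051,.053,.055):
    t=np.arange(15,60,.5); v=np.array([g[at(c,r,np.radians(x))] for x in t]); d=t[v<125]; print(r,d.min(),d.max(),(d.min()+d.max())/2); 
    if r==.051: print(v.tolist())
# pin top: bright blob near (543,101)*2
print("ear/foot: pin from pic", c)
for z in(.053,.050):
    B=rect(a,W,i,z,*o,half=half,n=n); G=cv2.cvtColor(B,cv2.COLOR_BGR2GRAY)
    x,y=(543-400)*2,101*2; x=int((o[1]+half-(o[1]+half-x*s))/s)
    cv2.imwrite("pics/pin.png",cv2.resize(B[130:310,190:370],None,fx=3,fy=3,interpolation=cv2.INTER_CUBIC))
j=np.array([.507,-.0335])
for yaw in(34,35.9,38): p=[*(c+.057*np.array([np.cos(np.radians(yaw)),np.sin(np.radians(yaw))])),.053]; print(yaw,"pin tip predicted px",wproj(W,i,p))
# foot angle
B=rect(a,W,i,.02,*o,half=.13,n=n); hb=cv2.cvtColor(B,cv2.COLOR_BGR2HSV); m=(hb[...,1]<70).astype(np.uint8); yy,xx=np.mgrid[:n,:n]; m[np.hypot(xx-n/2,yy-n/2)>n/2*.118/.13]=0
m=cv2.morphologyEx(m,cv2.MORPH_OPEN,np.ones((15,15))); k=max(cv2.findContours(m,0,1)[0],key=cv2.contourArea); print(cv2.minAreaRect(k),"m/px",.26/n)
```

```text
plate [ 0.50488026 -0.03683623] 0.05802821396811756 1.0
0.049 27.5 43.5 35.5
0.051 28.0 43.0 35.5
[159, 160, 163, 165, 166, 167, 167, 168, 169, 168, 165, 163, 162, 161, 160, 160, 162, 163, 166, 169, 171, 172, 172, 169, 162, 129, 105, 77, 75, 75, 79, 82, 84, 90, 99, 110, 119, 119, 113, 114, 110, 96, 81, 86, 94, 98, 101, 99, 107, 109, 113, 112, 111, 102, 99, 96, 102, 128, 160, 167, 172, 172, 170, 171, 170, 167, 164, 162, 161, 162, 165, 167, 167, 167, 165, 165, 165, 165, 165, 164, 164, 164, 164, 164, 165, 166, 166, 166, 167, 169]
0.053 28.5 43.0 35.75
0.055 29.0 42.5 35.75
ear/foot: pin from pic [ 0.50488026 -0.03683623]
34 pin tip predicted px [172.27649137 138.37572996]
35.9 pin tip predicted px [172.35844372 140.4557557 ]
38 pin tip predicted px [172.52770905 142.74791172]
((408.965087890625, 397.57635498046875), (507.6606140136719, 487.7899475097656), 54.323585510253906) m/px 0.000325
```

View pics/pin.png

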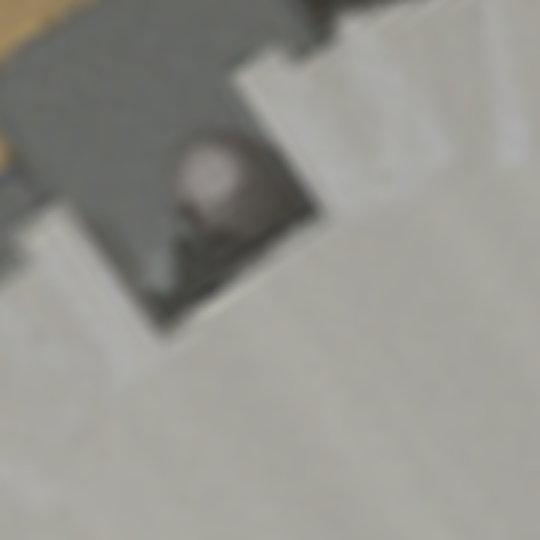

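The notch is at 35.6° and the jig at 35.9°, within the ±3° tolerance. Allowing for parallax, the pin tip lies within about 1 mm of the notch's centre line. That was my twelfth picture, so from here I check numerically. Next: turn the hand 90° so its narrow side faces the rib, and go over the hub.

Emit:
carry_out(steps=[{"tx": 0.62, "ty": -0.17, "tz": 0, "rx": 0, "ry": 0, "rz": 0.143, "hand": 0}, {"tx": 0.62, "ty": -0.17, "tz": 0, "rx": 0, "ry": 0, "rz": 0.143, "hand": 0}, {"tx": 0.62, "ty": -0.17, "tz": 0, "rx": 0, "ry": 0, "rz": 0.143, "hand": 0}, {"tx": 0.62, "ty": -0.17, "tz": 0, "rx": 0, "ry": 0, "rz": 0.143, "hand": 0}, {"tx": 0.62, "ty": -0.17, "tz": 0, "rx": 0, "ry": 0, "rz": 0.143, "hand": 0}, {"tx": 0.62, "ty": -0.17, "tz": 0, "rx": 0, "ry": 0, "rz": 0.143, "hand": 0}, {"tx": 0.62, "ty": -0.17, "tz": 0, "rx": 0, "ry": 0, "rz": 0.143, "hand": 0}, {"tx": 0.62, "ty": -0.17, "tz": -1, "rx": 0, "ry": 0, "rz": 0.143, "hand": 0}, {"tx": 0.62, "ty": -0.17, "tz": -2, "rx": 0, "ry": 0, "rz": 0.143, "hand": 0}, {"tx": 0.62, "ty": -0.17, "tz": -2, "rx": 0, "ry": 0, "rz": 0.143, "hand": 0}, {"tx": 0, "ty": 0, "tz": -2, "rx": 0, "ry": 0, "rz": 0.143, "hand": 0}, {"tx": 0, "ty": 0, "tz": -1, "rx": 0, "ry": 0, "rz": 0, "hand": 0}])

```text
clock: 10.6
ee_pos: [0.5064, -0.0391, 0.0911]
eef_rot: [-179.9, 0.1, 36.1]
contact_force: [-0.3, 0.3, -0.8]
finger_gap: 0.0
```

Run:
```python
from h import *
s=readout.observe(); print(s["ee_pos"],s["eef_rot"],s["contact_force"],s["joint_positions"].round(0))
A,ds=optics.read_camera("scene"); S=cloud("scene",ds)
p=s["ee_pos"]; m=(np.hypot(S[...,0]-p[0],S[...,1]-p[1])<.022)&(S[...,2]>.084)
q=S[m]; print(q[np.argsort(q[:,2])][:10].round(3))
m=(np.hypot(S[...,0]-p[0],S[...,1]-p[1])<.02)&(S[...,2]>.075)&(S[...,2]<.083); print("hub",m.sum(),S[m].mean(0))
```

```text
[ 0.50640443 -0.03908751  0.09110111] [-1.79929574e+02  1.24213454e-01  3.61160754e+01] [-0.33927479  0.29489128 -0.82402266] [ -0.  23.  -1. 114.   1.  43. -56.]
[[ 0.504 -0.033  0.105]
 [ 0.504 -0.032  0.11 ]
 [ 0.515 -0.039  0.11 ]
 [ 0.514 -0.031  0.112]
 [ 0.512 -0.03   0.113]
 [ 0.513 -0.032  0.114]
 [ 0.505 -0.026  0.115]
 [ 0.511 -0.026  0.115]
 [ 0.51  -0.029  0.116]
 [ 0.506 -0.03   0.116]]
hub 84 [ 0.50527585 -0.03423081  0.07889141]
```

Emit:
carry_out(steps=[{"tx": -0.05, "ty": 0.4, "tz": -1, "rx": 0, "ry": 0, "rz": 0, "hand": 0}, {"tx": 0, "ty": 0, "tz": -1, "rx": 0, "ry": 0, "rz": 0, "hand": 0}, {"tx": 0, "ty": 0, "tz": -0.5, "rx": 0, "ry": 0, "rz": 0, "hand": 0}, {"tx": 0, "ty": 0, "tz": 0, "rx": 0, "ry": 0, "rz": 0, "hand": 0}])

```text
clock: 11.05
ee_pos: [0.5058, -0.0333, 0.0676]
eef_rot: [-180.0, 0.0, 36.1]
contact_force: [-0.3, 0.0, 1.0]
finger_gap: -0.0
```

Emit:
carry_out(steps=[{"tx": 0, "ty": 0, "tz": -0.2, "rx": 0, "ry": 0, "rz": 0, "hand": 0}, {"tx": 0, "ty": 0, "tz": -0.2, "rx": 0, "ry": 0, "rz": 0, "hand": 0}, {"tx": 0, "ty": 0, "tz": -0.1, "rx": 0, "ry": 0, "rz": 0, "hand": 0}, {"tx": 0, "ty": 0, "tz": 0, "rx": 0, "ry": 0, "rz": 0, "hand": 0}])

```text
clock: 11.45
ee_pos: [0.5062, -0.0334, 0.0632]
eef_rot: [180.0, -0.0, 36.1]
contact_force: [0.4, -0.2, -0.7]
finger_gap: -0.0004
```

Emit:
carry_out(steps=[{"tx": 0, "ty": 0, "tz": -0.2, "rx": 0, "ry": 0, "rz": 0, "hand": 0}, {"tx": 0, "ty": 0, "tz": -0.2, "rx": 0, "ry": 0, "rz": 0, "hand": 0}, {"tx": 0, "ty": 0, "tz": 0, "rx": 0, "ry": 0, "rz": 0, "hand": 0}])

```text
clock: 11.75
ee_pos: [0.5063, -0.0334, 0.0594]
eef_rot: [180.0, -0.0, 36.1]
contact_force: [-0.7, 1.2, 3.0]
finger_gap: 0.0001
```

Emit:
carry_out(steps=[{"tx": 0, "ty": 0, "tz": -0.15, "rx": 0, "ry": 0, "rz": 0, "hand": 0}, {"tx": 0, "ty": 0, "tz": -0.15, "rx": 0, "ry": 0, "rz": 0, "hand": 0}, {"tx": 0, "ty": 0, "tz": 0, "rx": 0, "ry": 0, "rz": 0, "hand": 0}])

```text
clock: 12.05
ee_pos: [0.5063, -0.0334, 0.0565]
eef_rot: [180.0, -0.0, 36.1]
contact_force: [-1.8, 0.5, 5.0]
finger_gap: 0.0002
```

Emit:
carry_out(steps=[{"tx": 0, "ty": 0, "tz": -0.15, "rx": 0, "ry": 0, "rz": 0, "hand": 0}, {"tx": 0, "ty": 0, "tz": -0.15, "rx": 0, "ry": 0, "rz": 0, "hand": 0}, {"tx": 0, "ty": 0, "tz": 0, "rx": 0, "ry": 0, "rz": 0, "hand": 0}])

```text
clock: 12.35
ee_pos: [0.5064, -0.0334, 0.0539]
eef_rot: [180.0, -0.0, 36.1]
contact_force: [-3.1, -0.3, 10.1]
finger_gap: 0.0001
```

Emit:
carry_out(steps=[{"tx": 0, "ty": 0, "tz": -0.15, "rx": 0, "ry": 0, "rz": 0, "hand": 0}, {"tx": 0, "ty": 0, "tz": -0.1, "rx": 0, "ry": 0, "rz": 0, "hand": 0}, {"tx": 0, "ty": 0, "tz": 0, "rx": 0, "ry": 0, "rz": 0, "hand": 0}])

```text
clock: 12.65
ee_pos: [0.5066, -0.0334, 0.0536]
eef_rot: [179.9, -0.1, 36.1]
contact_force: [-13.4, -0.3, 44.3]
finger_gap: -0.0002
```

```bash
cat > lev.py <<'E'
from h import *
s=readout.observe(); print(s["ee_pos"],s["contact_force"])
c=np.array([.507,-.0345])
for n in("scene","top"):
    A,ds=optics.read_camera(n); S=cloud(n,ds); r=np.hypot(S[...,0]-c[0],S[...,1]-c[1]); an=np.degrees(np.arctan2(S[...,1]-c[1],S[...,0]-c[0]))
    m=(r>.02)&(r<.053)&(S[...,2]>.04)&(S[...,2]<.07); q=S[m]
    if len(q)<50: continue
    z0=np.median(q[:,2]); q=q[abs(q[:,2]-z0)<.005]
    pl=np.linalg.lstsq(np.c_[q[:,:2]-c,np.ones(len(q))],q[:,2],rcond=None)[0]; print(n,"plate top z",z0.round(4),"tilt deg",np.degrees(pl[:2]).round(2),len(q))
    m=(r<.013)&(S[...,2]<.09); print("  hub z",np.median(S[m][:,2]) if m.sum() else None)
E
python3 lev.py
```

```text
[ 0.50659086 -0.03338475  0.05362371] [-13.38540123  -0.32435393  44.27388835]
scene plate top z 0.0543 tilt deg [-0.18 -0.19] 672
  hub z 0.06946184326321397
```

The plate top is at 0.054–0.055 and level, and the travel stopped hard (force up to 44 N), so it is home. I'll release at once and withdraw upward.

Emit:
carry_out(steps=[{"tx": 0, "ty": 0, "tz": 0.15, "rx": 0, "ry": 0, "rz": 0, "hand": 0}, {"tx": 0, "ty": 0, "tz": 0.15, "rx": 0, "ry": 0, "rz": 0, "hand": 0}, {"tx": 0, "ty": 0, "tz": 0.4, "rx": 0, "ry": 0, "rz": 0, "hand": 0}, {"tx": 0, "ty": 0, "tz": 2, "rx": 0, "ry": 0, "rz": 0, "hand": 0}, {"tx": 0, "ty": 0, "tz": 4, "rx": 0, "ry": 0, "rz": 0, "hand": 0}, {"tx": 0, "ty": 0, "tz": 4, "rx": 0, "ry": 0, "rz": 0, "hand": 0}, {"tx": -1.5, "ty": -3, "tz": 3, "rx": 0, "ry": 0, "rz": 0, "hand": 0}, {"tx": -1.5, "ty": -4, "tz": 2, "rx": 0, "ry": 0, "rz": 0, "hand": 0}, {"tx": -1.5, "ty": -4, "tz": 0, "rx": 0, "ry": 0, "rz": 0, "hand": 0}, {"tx": -1, "ty": -4, "tz": 0, "rx": 0, "ry": 0, "rz": 0, "hand": 0}, {"tx": 0, "ty": -4, "tz": 0, "rx": 0, "ry": 0, "rz": 0, "hand": 0}, {"tx": 0, "ty": 0, "tz": 0, "rx": 0, "ry": 0, "rz": 0, "hand": 0}])

```text
clock: 13.95
ee_pos: [0.4498, -0.2294, 0.2078]
eef_rot: [179.9, 0.1, 35.6]
contact_force: [0.1, 0.5, 0.7]
finger_gap: -0.0002
```

```bash
python3 lev.py
python3 - <<'E'
from h import *
# bystanders: change of the top view outside the arm and plate
b=np.load("top.npz"); A,d=optics.read_camera("top"); S,ds=optics.read_camera("scene"); s0=np.load("scene.npz")
for n,x,y,D0,D1 in(("top",b["a"],A,b["d"],d),("scene",s0["a"],S,s0["d"],ds)):
    P0,P1=cloud(n,D0),cloud(n,D1)
    e=(abs(D0-D1)>.008)&(D0>0)&(D1>0)&(P1[...,2]<.12)&(P0[...,2]<.12); e=cv2.morphologyEx(e.astype(np.uint8),cv2.MORPH_OPEN,np.ones((2,2)))
    k,_,st,ce=cv2.connectedComponentsWithStats(e)
    for j in range(1,k):
        u,v=ce[j].astype(int); print(n,st[j,4],(u,v),P1[v,u].round(3))
E
```

```text
[ 0.44983381 -0.22936809  0.20781415] [0.13192633 0.50388929 0.67253864]
scene plate top z 0.0544 tilt deg [-0.21 -0.02] 746
  hub z 0.06854609387459049
top plate top z 0.0556 tilt deg [ 0.21 -0.08] 834
  hub z 0.07125953123566287
top 8 (np.int64(45), np.int64(1)) [ 1.528  1.137 -0.745]
top 6 (np.int64(49), np.int64(0)) [ 1.528  1.113 -0.735]
top 6 (np.int64(65), np.int64(0)) [ 1.534  1.043 -0.743]
top 6 (np.int64(91), np.int64(0)) [ 1.539  0.923 -0.747]
top 4 (np.int64(98), np.int64(0)) [ 1.538  0.89  -0.744]
top 6 (np.int64(113), np.int64(0)) [ 1.548  0.825 -0.759]
top 13 (np.int64(128), np.int64(1)) [ 1.543  0.754 -0.756]
top 4 (np.int64(136), np.int64(0)) [ 1.54   0.711 -0.738]
top 9 (np.int64(142), np.int64(1)) [ 1.536  0.683 -0.738]
top 4 (np.int64(145), np.int64(0)) [ 1.552  0.676 -0.759]
top 4 (np.int64(162), np.int64(0)) [ 1.544  0.591 -0.741]
top 4 (np.int64(169), np.int64(0)) [ 1.547  0.56  -0.746]
top 4 (np.int64(174), np.int64(0)) [ 1.546  0.535 -0.741]
top 8 (np.int64(178), np.int64(1)) [ 1.55   0.52  -0.757]
top 4 (np.int64(185), np.int64(0)) [ 1.552  0.487 -0.752]
top
[... 28230 characters left out ...]
)) [ 1.066 -0.52  -0.757]
scene 6 (np.int64(5), np.int64(318)) [ 1.432 -0.728 -0.746]
scene 4 (np.int64(0), np.int64(321)) [ 1.451 -0.723 -0.745]
scene 4 (np.int64(108), np.int64(325)) [ 1.084 -0.478 -0.757]
scene 4 (np.int64(45), np.int64(333)) [ 1.308 -0.573 -0.749]
scene 4 (np.int64(127), np.int64(344)) [ 1.044 -0.35  -0.746]
scene 4 (np.int64(121), np.int64(360)) [ 1.085 -0.298 -0.744]
scene 4 (np.int64(153), np.int64(371)) [ 0.996 -0.191 -0.745]
scene 4 (np.int64(141), np.int64(373)) [ 1.038 -0.214 -0.757]
scene 4 (np.int64(120), np.int64(375)) [ 1.107 -0.244 -0.747]
scene 4 (np.int64(43), np.int64(377)) [ 1.354 -0.391 -0.746]
scene 4 (np.int64(45), np.int64(404)) [ 1.373 -0.294 -0.761]
```

The plate top reads 54–56 mm and level with the hand away. The only real change on the bench in the scene view is the plate itself; the other differences are depth noise on the floor and background. I'll hand in.

```bash
python3 -c "
from cell import hand_in
print(hand_in())"
```

```text
the job is handed in; nothing more can be done
None
```

The plate is keyed in and fully home, and I handed the job in with the hand clear of the jig. I pushed the rib about 150° clockwise with the shut fingertips, then pressed the hub straight down until it stopped. It took about 14 s on the robot's clock.

**Last checks**
- **Alignment:** before pressing, the notch measured 35.6° and the jig 35.9°, within the ±3° the plate allows.
- **Seating:** with the hand away, the plate top measured 54.4 mm in one camera and 55.6 mm in the other (fully home is 55 mm). The tilt was about 0.2°.
- **Bystanders:** in the parts of the scene-camera comparison I could read, the only real change on the bench was the plate. The top-camera list was mostly cut off.

**What went wrong or disagreed**
- **Missed first push:** the shut fingertip measured about 20 mm behind the reported TCP, not 19 mm ahead as the text says. The first sweep passed over the rib without touching it; I corrected the height from the camera depth.
- **Press force:** the vertical force went past the suggested 10–20 N, reaching about 44 N (with 13 N sideways) when the plate hit its stop. I released it straight away. It was below the 120 N wrist limit, and the contact was at the fingertips. If the 40 N limit on the gripper's body also covers fingertips, this exceeded it.

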